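# Fetch the retained sample from the back of its file and put it on the scale

## Task

The short sample tin at the closed back end of the wire file is due for its check weighing, but the bean jar and the tall tin stand in front of it. Clear the jar and then the tall tin on to the black rubber mat, set the short tin in the middle of the scale's weighing plate, and then put the tall tin and the jar back in the file, each where it stood before. Keep everything upright, set things down rather than dropping them, and leave the two tins in the other file alone.

Things in the scene. Friction and masses are not known exactly. Their poses are not given: they have to be found in the camera images.
- sample_file: Wire lane with the short tin, 272 x 96 mm. Origin: centre of underside; +x along the lane to its closed back. Floor 13 mm above the table. Inner width 84; sides 80 high, sloping to 41 from x = -56 to the front; back wall 80 high at x = 131, front wire 25 at x = -131. Start: jar x = -92, tall tin -14, short tin +60: gaps 8, 40 behind. Fingers fit only along x, clear above the next tin.
- other_file: A second, identical wire file, parallel to the first and 104 mm beside it, on either side of it (same origin and axes, fixed). It holds the red tin and the black-lidded tin; its front place is empty. To be left alone.
- bean_jar: Clear glass bean jar with a black lid, 110 mm tall, lid 70 mm and body 68 mm across, about 0.37 kg. Origin: centre of its underside, z up. Held by the lid it swings between the fingers unless gripped firmly (40 N) and carried slowly (about 0.2 m/s).
- tall_tin: White sample tin with a white lid, 72 mm tall, 70 mm across, about 0.11 kg. Origin: centre of its underside, z up.
- short_tin: The wanted sample: the shortest tin, white with a white lid, 50 mm tall, 62 mm across, about 0.17 kg. Origin: centre of its underside, z up.
- red_tin: Bystander: red tin with a white lid, 66 mm tall, 68 mm across, middle place of the other file. Origin: centre of its underside.
- black_lid_tin: Bystander: white tin with a black lid, 58 mm tall, 64 mm across, back place of the other file. Origin: centre of its underside.
- scale: Flat black pocket scale, 142 x 94 mm, body 15 mm high, fixed to the table. Origin: centre of its underside, x axis along its long side, from the display end to the plate end.
- pan (a point): Centre of the top face of the scale's grey weighing plate, which is 92 mm (along the scale's x) by 84 mm and 18 mm above the table. It lies 18 mm along +x from the scale's origin.
- mat: Ribbed black rubber bar mat, 200 x 105 mm, 6 mm thick (rib tops 6.5 mm), fixed: the side area for what is cleared away; it has room for the jar and the tall tin side by side. Origin: centre of its underside, x along its long side. It and the scale swap places from start to start.

How it is judged:
On the way, in this order (a step that is already met when the one before it is completed fails the run):
1. the bean jar stands on the mat, let go (x of bean_jar in the frame of mat between -0.09 and 0.09 m and y of bean_jar in the frame of mat between -0.045 and 0.045 m and z of bean_jar in the frame of mat between 0.002 and 0.012 m and linear speed of bean_jar below 0.03 m/s and angle between bean_jar's own z axis and vertical below 0.1 rad and contact force between the fingers and bean_jar below 0.1 N), for 0.2 s.
2. the tall tin stands on the mat too, let go (all of step 1 and x of tall_tin in the frame of mat between -0.09 and 0.09 m and y of tall_tin in the frame of mat between -0.045 and 0.045 m and z of tall_tin in the frame of mat between 0.002 and 0.012 m and linear speed of tall_tin below 0.03 m/s and angle between tall_tin's own z axis and vertical below 0.1 rad and contact force between the fingers and tall_tin below 0.1 N), for 0.2 s.
3. the short tin stands on the scale's plate, let go, while the jar and the tall tin stand on the mat (all of step 2 and horizontal distance between short_tin and pan below 0.015 m and z of short_tin in the frame of pan between -0.005 and 0.006 m and linear speed of short_tin below 0.03 m/s and angle between short_tin's own z axis and vertical below 0.1 rad and contact force between the fingers and short_tin below 0.1 N), for 0.2 s.
4. the tall tin is back in its own place in the file, let go (distance of tall_tin from where it was at the start of the episode below 0.015 m and linear speed of each of tall_tin, short_tin below 0.03 m/s and angle between each of tall_tin, short_tin's own z axis and vertical below 0.1 rad and contact force between the fingers and tall_tin below 0.1 N and horizontal distance between short_tin and pan below 0.015 m and z of short_tin in the frame of pan between -0.005 and 0.006 m and contact force between the fingers and short_tin below 0.1 N), for 0.2 s.
At the end, for the whole second after the job is handed in: Short tin upright on the scale, within 15 mm of the plate's centre; tall tin and bean jar upright in the file, each within 15 mm of where it stood at the start; all three let go and at rest; the tins in the other file within 20 mm of where they stood (all of step 4 and distance of bean_jar from where it was at the start of the episode below 0.015 m and linear speed of bean_jar below 0.03 m/s and angle between bean_jar's own z axis and vertical below 0.1 rad and contact force between the fingers and bean_jar below 0.1 N and distance of each of red_tin, black_lid_tin from where it was at the start of the episode below 0.02 m); the robot touches nothing.
It fails at once if a tin of the other file is pushed away or tipped (distance of any of red_tin, black_lid_tin from where it was at the start of the episode above 0.02 m).
It fails at once if the jar, the tall tin or the short tin is tipped over (angle between any of bean_jar, tall_tin, short_tin's own z axis and vertical above 0.7 rad).
It fails at once if the jar, the tall tin or the short tin is dropped (falls freely at more than 0.6 m/s, a fall of about 2 cm) ((linear speed of bean_jar above 0.6 m/s and contact force between the fingers and bean_jar below 0.05 N) or (linear speed of tall_tin above 0.6 m/s and contact force between the fingers and tall_tin below 0.05 N) or (linear speed of short_tin above 0.6 m/s and contact force between the fingers and short_tin below 0.05 N)).
It also fails if it takes over 152 s, if anything falls off the work surface, if the arm or the gripper's body presses on something with over 40 N, if the wrist force passes 120 N, or if a joint passes its speed limit or range.

## Robot

A 6-joint arm with a two-finger parallel gripper is mounted at the origin on the work surface; the furniture and walls round the work are solid. World frame = base frame: x ahead of the robot, y to its left, z up, the work surface at z = 0. Lengths are in m, angles in rad, forces in N, time in s.
With the tool pointing down it reaches from about 0.25 to 0.775 m from the base axis. Payload 4 kg.
Tool frame: the origin (TCP) lies at the centre of the arm's flange, where the gripper is bolted on; the fingertips stand 199 mm ahead of it and the grasp point (between the pads) lies 180 mm ahead of it; z points along the fingers, y is the line along which they close (so a half turn about z gives the same grasp; the last joint's range is limited). The gripper opens to 94 mm and grips with 3 to 60 N. Pads are 16 mm wide; open, the fingers measure 119 mm over their backs; the gripper's body (75 mm by 177 mm) begins 78 mm behind the grasp point.
Start: joints at [-1.34, 0.087, 1.371, -0, 1.684, -0.103], TCP at [0.18, -0.52, 0.405] pointing down, gripper open.
Joint ranges: [-3.1, 3.1], [-0.76, 2.03], [0.27, 2.55], [-1.08, 4.22], [0.17, 2.65], [-2.57, 2.57]. Speed limits (rad/s): [2.79, 2.79, 3.14, 3.14, 3.14, 3.14].

## Interface

Orientations are given as [roll, pitch, yaw] about the fixed x, y, z axes, in that order (R = Rz(yaw) Ry(pitch) Rx(roll)).
In Python, from bench import robot, eyes, models gives the robot as it stands.
- The arm moves only by the tool step_arm, never from a script. Its argument "commands" is a list that holds one entry, the list of rows, each a list of 7 numbers: the shift along the tool's x, y, z in mm, then the turn, a rotation vector about the tool's x, y, z in rad, then the finger opening in mm, from 0 to 94. In form: [[[tx, ty, tz, wx, wy, wz, gripper], ...]]. A call has 1 to 20 rows; each row shifts and turns the commanded pose from where the row before left it, along the tool's axes as they then stand; what a row does not reach is not made up. A row lasts 1/8 s, in which the tool goes at most 62.5 mm and 10.7 degrees, less where a joint would pass 70% of its speed; a pose out of reach is approached as far as the arm can. A call is refused whole if a number of a shift passes 62.5 or a number of a turn 0.188, either way. A call with a gripper value outside its range is refused whole. The fingers move at their own pace and stop on an object; the grip force is fixed at half the most. Time passes only in rows, so rows that do not move let the fingers close. It gives the time, the measured TCP pose, the force, the opening and the grip force at its end, in the units of the state.
- robot.get_obs(): the state, without advancing time (a new reading comes with each control period).
- eyes.snapshot(name): name is "scene" or "top" or "wrist"; returns a dict with "color" (480x640x3 uint8, red, green, blue), "camera_matrix" (3x3 intrinsics, pixels), "eye" and "rotation" of the camera in the world; the wrist camera has in their place "tool_from_camera" (4x4, takes a point from camera to tool coordinates, whose origin is the TCP and whose axes are the flange's). Camera axes: x right, y up, looking along -z (the intrinsics and any distortion apply to the point x, -y, -z); pixel columns grow to the right and rows downward; lengths in m; the calibration is good to about 2 mm. A picture is of the moment at which its call begins: read the wrist's pose just before it. There is no depth.
- robot.close_job(): hands the job in; it is judged then, once.
Trained networks look in a picture, given as the dict that the camera call returned (one of the last four; its "shot" number tells which), for a name from the list of things; names that differ only in an ending like _2 or _b are one class to them, and where a whole thing is asked for, a point or a joint stands for the part that bears it (a point fixed in the world has none). Each returns a list of dicts, best first, with "confidence" (0 to 1); they miss things now and then, are a little off and sometimes report something else, mostly with a low value. They report only what shows in the picture. A call takes as long as a camera call.
- models.masks_of(picture, query): "mask" (480x640 bool, what is visible of it) and "xy" ([column, row] in pixels, amid what is visible of it).
- models.tip_of(picture, query): "xy" ([column, row] in pixels: a listed point, or the origin of a listed thing).
The state is a dict: "time": time; "joint_positions": joint angles; "qvel": joint speeds; "joint_torque": joint torques, N m; "tool_pos": TCP position; "ee_rot": TCP orientation; "wrist_force": force on the tool from outside, world axes, zero at the start; "wrist_torque": the same for the moment, N m; "width": finger opening in m; "finger_force": force on a finger pad.
Only numpy, scipy, OpenCV 4.12 (cv2) and the standard library are available. Lean on these libraries where they do the work, as an engineer would, in place of code of your own. Each camera call takes 0.05 s, during which the arm holds its last target. There are 200 camera calls.

## Working session

There is one attempt and no reset: what is moved stays moved. The work goes in short steps, Python scripts to look and compute and a tool call to move; the robot and the scene stay as the last step left them, time stands still between calls to the robot, and variables do not carry over. Pictures are saved under pics/ and viewed, at most 14 in all, crops included, and the job is handed in when it is done.

Besides the shell and the picture viewer there is one more tool, called as a command line: name --argument value ..., lists and objects as JSON in quotes. step_arm: Moves the arm, as the interface text tells. Its arguments: {"type":"object","properties":{"commands":{"type":"array"}},"required":["commands"]}

```bash
ls; mkdir -p pics; cat > h.py <<'E'
import numpy as np, cv2
from scipy.spatial.transform import Rotation as R
from bench import robot, eyes, models
def snap(name):
    o=robot.get_obs(); p=eyes.snapshot(name)
    if name=="wrist":
        T=np.eye(4); T[:3,:3]=R.from_euler('xyz',o["ee_rot"]).as_matrix(); T[:3,3]=o["tool_pos"]
        C=T@np.array(p["tool_from_camera"]); p["eye"]=C[:3,3]; p["rotation"]=C[:3,:3]
    return p
def ray(p,xy):
    K=np.array(p["camera_matrix"]); d=np.linalg.inv(K)@[xy[0],xy[1],1.]
    d=np.array(p["rotation"])@[d[0],-d[1],-d[2]]; return np.array(p["eye"]),d/np.linalg.norm(d)
def onz(p,xy,z):
    e,d=ray(p,xy); return e+d*(z-e[2])/d[2]
def proj(p,X):
    c=np.array(p["rotation"]).T@(np.array(X)-np.array(p["eye"])); u=np.array(p["camera_matrix"])@[c[0],-c[1],-c[2]]; return u[:2]/u[2]
def tri(rays):
    A=0;b=0
    for e,d in rays:
        M=np.eye(3)-np.outer(d,d); A=A+M; b=b+M@e
    return np.linalg.solve(A,b)
def save(p,f): cv2.imwrite(f,p["color"][:,:,::-1])
E
python3 - <<'E'
from h import *
o=robot.get_obs(); print(o)
for n in ("top","scene"):
    p=snap(n); save(p,f"pics/{n}0.png"); print(n,np.array(p["eye"]),[k for k in p])
    for q in ("sample_file","bean_jar","tall_tin","short_tin","red_tin","black_lid_tin","scale","pan","mat"):
        print(q,[(np.round(r["xy"],1).tolist(),round(r["confidence"],2)) for r in models.tip_of(p,q)[:3]])
E
```

```text
pics
{'time': 0.0, 'joint_positions': array([-1.34008307e+00,  8.79455050e-02,  1.37224730e+00, -4.01052809e-06,
        1.68358583e+00, -1.03075168e-01]), 'qvel': array([ 0.00158142,  0.0001809 ,  0.00037855,  0.00066664, -0.00141056,
        0.0009169 ]), 'joint_torque': array([ 4.52129598e-05, -3.40181816e+01, -3.02424431e+01,  7.17412401e-02,
        3.31565284e-02, -1.76908347e-04]), 'tool_pos': array([ 0.18017566, -0.51953137,  0.40351242]), 'ee_rot': array([-3.13941786e+00, -2.20957147e-04,  3.33787740e-01]), 'wrist_force': array([-1.33564174, -0.86055943, -0.26141543]), 'wrist_torque': array([ 0.01598075,  0.0263123 , -0.01215141]), 'finger_force': 0.0, 'width': 0.09402619794357503}
top [ 0.32548882 -0.11860905  0.94743768] ['color', 'camera_matrix', 'eye', 'rotation', 'shot']
sample_file [([390.9, 271.8], 0.94)]
bean_jar [([344.2, 270.7], 0.89), ([386.5, 218.7], 0.75), ([285.8, 243.1], 0.42)]
tall_tin [([384.6, 272.0], 0.71)]
short_tin [([384.8, 274.1], 0.75), ([422.9, 272.7], 0.72)]
red_tin []
black_lid_tin [([426.0, 227.5], 0.74)]
scale [([287.1, 247.2], 0.93), ([343.8, 273.3], 0.22)]
pan [([284.3, 239.8], 0.57)]
mat [([209.4, 244.6], 0.76), ([386.9, 220.8], 0.52), ([424.3, 274.1], 0.24)]
scene [0.29879476 0.3465427  0.72914348] ['color', 'camera_matrix', 'eye', 'rotation', 'shot']
sample_file [([344.1, 218.2], 0.58)]
bean_jar [([329.6, 247.3], 0.91)]
tall_tin [([341.7, 220.7], 0.78)]
short_tin [([351.9, 194.8], 0.77)]
red_tin [([296.5, 205.4], 0.69)]
black_lid_tin [([310.8, 182.7], 0.65)]
scale [([290.6, 291.4], 0.97), ([279.8, 289.9], 0.34), ([300.3, 206.8], 0.3)]
pan [([277.3, 287.1], 0.55)]
mat [([254.5, 368.4], 0.72)]
```

View pics/top0.png

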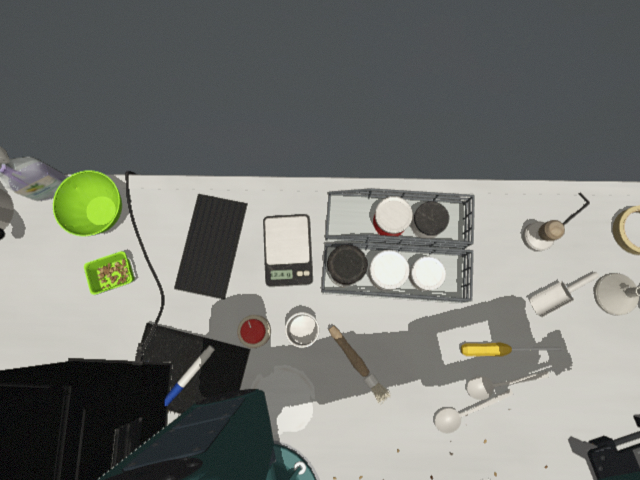

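View pics/scene0.png

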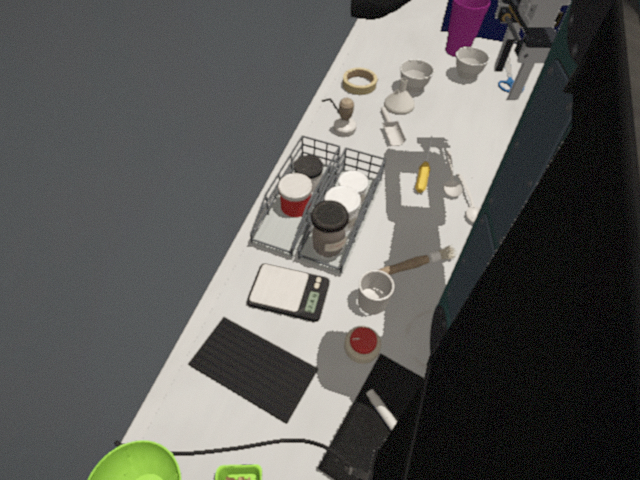

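```bash
python3 - <<'E'
from h import *
t=snap("top"); s=snap("scene")
np.set_printoptions(precision=4,suppress=True)
print(t["camera_matrix"],t["rotation"])
P={}
for q in ("sample_file","bean_jar","tall_tin","short_tin","black_lid_tin","scale","pan","mat"):
    r=models.tip_of(t,q); r=[a for a in r]; 
    i=1 if q=="short_tin" and r[0]["xy"][0]<400 else 0
    a=r[i]["xy"]; b=models.tip_of(s,q)[0]["xy"]
    ra,rb=ray(t,a),ray(s,b); X=tri([ra,rb]); print(q,X, "res mm",1e3*np.linalg.norm((np.eye(3)-np.outer(ra[1],ra[1]))@(X-ra[0])))
for q in ("scale","mat"):
    for p in (t,s):
        m=models.masks_of(p,q)[0]["mask"].astype(np.uint8)
        c=max(cv2.findContours(m,0,2)[0],key=cv2.contourArea)
        z=.015 if q=="scale" else .006
        W=np.array([onz(p,x,z)[:2] for x in c[:,0].astype(float)],np.float32)*1000
        print(q,cv2.minAreaRect(W))
E
```

```text
[[479.5907   0.     319.4137]
 [  0.     479.5907 247.1946]
 [  0.       0.       1.    ]] [ 0.1617  0.0232 -1.5502]
sample_file [0.3121 0.114  0.8383] res mm 279.8227302194091
bean_jar [0.3121 0.114  0.8383] res mm 279.8227302194091
tall_tin [0.3121 0.114  0.8383] res mm 279.8227302194091
short_tin [0.3121 0.114  0.8383] res mm 279.8227302194091
black_lid_tin [0.3121 0.114  0.8383] res mm 279.8227302194091
scale [0.3121 0.114  0.8383] res mm 279.8227302194091
pan [0.3121 0.114  0.8383] res mm 279.8227302194091
mat [0.3121 0.114  0.8383] res mm 279.8227302194091Traceback (most recent call last):
  File "<stdin>", line 16, in <module>
  File "h.py", line 14, in onz
    e,d=ray(p,xy); return e+d*(z-e[2])/d[2]
                                       ~^^^
IndexError: invalid index to scalar variable.
```

Top view: the sample file is the lower one, with the jar lid at (347,264), the tall tin at (390,269) and the short tin at (429,272). The scale is at (287,250) and the mat at (211,246). The scene view agrees. The camera rotation comes as rpy angles, so I'll fix the helper.

```bash
python3 - <<'E'
s=open('h.py').read()
s=s.replace("    return p\ndef ray","    else: p['rotation_m']=0; p['rotation']=R.from_euler('xyz',p['rotation']).as_matrix()\n    return p\ndef ray").replace("p['rotation_m']=0; ","")
open('h.py','w').write(s)
E
cat > m.py <<'E'
from h import *
np.set_printoptions(precision=4,suppress=True)
t=snap("top"); s=snap("scene")
def lid(p,q,lo=None):
    r=[a for a in models.masks_of(p,q)]; return [(np.round(a["xy"],1).tolist(),round(a["confidence"],2),int(a["mask"].sum())) for a in r[:3]]
for q in ("sample_file","bean_jar","tall_tin","short_tin","black_lid_tin","scale","pan","mat"):
    r=models.tip_of(t,q); i=1 if q=="short_tin" and r[0]["xy"][0]<400 else 0
    ra,rb=ray(t,r[i]["xy"]),ray(s,models.tip_of(s,q)[0]["xy"]); X=tri([ra,rb]); print(q,X,"res mm",1e3*np.linalg.norm(np.cross(ra[1],X-ra[0])))
for q in ("scale","mat"):
    for p in (t,s):
        m=models.masks_of(p,q)[0]["mask"].astype(np.uint8)
        c=max(cv2.findContours(m,0,2)[0],key=cv2.contourArea)
        z=.015 if q=="scale" else .006
        W=np.array([onz(p,x,z)[:2] for x in c[:,0].astype(float)],np.float32)*1000
        print(q,cv2.minAreaRect(W))
for q in ("bean_jar","tall_tin","short_tin"): print(q,lid(t,q),lid(s,q))
E
python3 - <<'E'
import sys
# some files may pass t's rotation check
E
python3 m.py
```

```text
sample_file [ 0.4279 -0.2354  0.0024] res mm 2.273704817112245
bean_jar [ 0.4289 -0.1362  0.0264] res mm 1.5359455254744494
tall_tin [ 0.4304 -0.2202  0.0204] res mm 1.6073763694783898
short_tin [ 0.4289 -0.2996  0.0143] res mm 1.8696145927084047Traceback (most recent call last):
  File "m.py", line 8, in <module>
    ra,rb=ray(t,r[i]["xy"]),ray(s,models.tip_of(s,q)[0]["xy"]); X=tri([ra,rb]); print(q,X,"res mm",1e3*np.linalg.norm(np.cross(ra[1],X-ra[0])))
                                  ~~~~~~~~~~~~~~~~~~^^^
IndexError: list index out of range
```

```bash
sed -i 's/for q in ("sample_file","bean_jar","tall_tin","short_tin","black_lid_tin",/for q in (/' m.py; python3 m.py; python3 - <<'E'
from h import *
np.set_printoptions(precision=4,suppress=True)
t=snap("top")
for q in ("sample_file","other_file"):
    for r in models.masks_of(t,q)[:2]:
        m=r["mask"].astype(np.uint8); c=max(cv2.findContours(m,0,2)[0],key=cv2.contourArea)
        print(q,r["confidence"],r["xy"],cv2.minAreaRect(c))
o=robot.get_obs(); print(o["joint_positions"])
E
```

```text
scale [ 0.4726 -0.0286 -0.0027] res mm 0.40622386340149896
pan [ 0.4904 -0.0242  0.0202] res mm 3.759381532307641
mat [ 0.478   0.1272 -0.0063] res mm 2.9436759231518965
scale ((471.4130859375, -29.94676971435547), (146.32833862304688, 96.19677734375), 4.308569431304932)
scale ((469.8994140625, -25.102386474609375), (142.4881591796875, 100.86005401611328), 4.7147369384765625)
mat ((478.77020263671875, 124.16954040527344), (107.00062561035156, 200.5167999267578), 79.97235870361328)
mat ((476.88055419921875, 127.30455780029297), (106.25694274902344, 200.88427734375), 79.513916015625)
bean_jar [([341.7, 262.6], 0.84, 1381)] [([329.2, 226.8], 0.85, 1923)]
tall_tin [([388.5, 270.6], 0.59, 1284), ([286.9, 248.5], 0.48, 3308)] [([348.3, 194.5], 0.92, 718)]
short_tin [([429.4, 271.4], 0.66, 1000)] [([356.0, 179.2], 0.63, 521)]
sample_file 0.95 [407.2, 280.3] ((398.23675537109375, 271.9491271972656), (150.93162536621094, 56.275081634521484), 3.814074993133545)
other_file 0.74 [373.2, 211.6] ((400.527587890625, 217.5310516357422), (149.4475555419922, 56.901641845703125), 3.3664605617523193)
[-1.3401  0.0872  1.3707 -0.      1.6836 -0.1031]
```

step_arm --commands '[[[42,-26.4,-5.6,0,0,0,94],[42,-26.4,-5.6,0,0,0,94],[42,-26.4,-5.6,0,0,0,94],[42,-26.4,-5.6,0,0,0,94],[42,-26.4,-5.6,0,0,0,94],[42,-26.4,-5.6,0,0,0,94],[42,-26.4,-5.6,0,0,0,94],[42,-26.4,-5.6,0,0,0,94],[0,0,0,0,0,0.11,94],[0,0,0,0,0,0.11,94],[0,0,0,0,0,0.11,94],[0,0,0,0,0,0,94],[0,0,0,0,0,0,94]]]'

```text
time: 5.22
tool_pos: [0.4284, -0.21, 0.4495]
ee_rot: [3.142, -0.0, 0.005]
wrist_force: [-0.9, -1.0, 0.6]
width: 0.0939
finger_force: 0.0
```

```bash
cat > w.py <<'E'
from h import *
import sys
np.set_printoptions(precision=4,suppress=True)
o=robot.get_obs(); print(o["tool_pos"],o["ee_rot"],o["time"])
p=snap("wrist"); save(p,f"pics/{sys.argv[1]}.png"); print(np.array(p["tool_from_camera"]),p["camera_matrix"][0])
for q in ("bean_jar","tall_tin","short_tin","sample_file","scale","pan","mat"):
    print(q,[(np.round(r["xy"],1).tolist(),round(r["confidence"],2),onz(p,r["xy"],dict(scale=0,pan=.018,mat=0).get(q,.013))[:2]) for r in models.tip_of(p,q)[:2]])
E
python3 w.py w1
```

```text
[ 0.4284 -0.21    0.4495] [ 3.1415 -0.0001  0.0052] 5.225
[[-0.0005  0.9725  0.2331  0.0668]
 [ 1.      0.0003  0.001   0.001 ]
 [ 0.0009  0.2331 -0.9725  0.0203]
 [ 0.      0.      0.      1.    ]] [396.2573   0.     323.2184]
bean_jar [([263.4, 201.5], 0.9, array([ 0.4324, -0.1473]))]
tall_tin [([337.0, 208.7], 0.91, array([ 0.4251, -0.2253])), ([7.3, 154.3], 0.51, array([0.4801, 0.115 ]))]
short_tin [([334.6, 209.6], 0.65, array([ 0.4241, -0.2228])), ([401.2, 208.8], 0.62, array([ 0.4253, -0.2935]))]
sample_file []
scale [([154.3, 166.8], 0.91, array([ 0.4673, -0.0298]))]
pan [([141.1, 148.2], 0.94, array([ 0.487 , -0.0257])), ([5.9, 159.2], 0.5, array([0.4754, 0.1134]))]
mat [([6.4, 157.1], 0.93, array([0.4767, 0.1267]))]
```

View pics/w1.png

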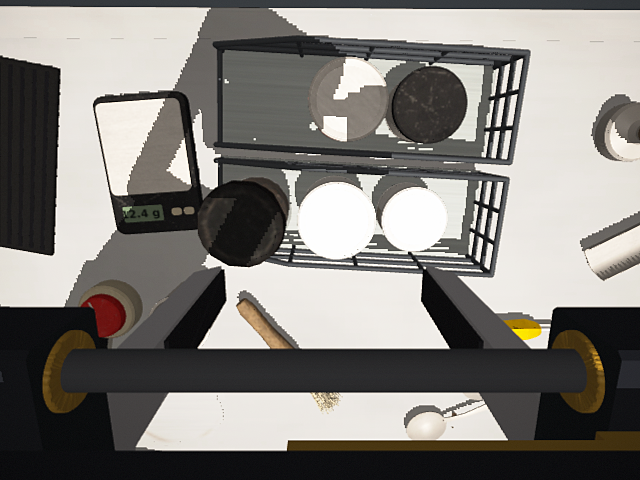

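Wrist view: the jar lid is at about (242,223), the tall lid at (337,220) and the short lid at (414,218). The scale plate is upper left and the mat is at the far left. Now I'll triangulate the lid centres against the top view.

```bash
python3 - <<'E'
from h import *
np.set_printoptions(precision=4,suppress=True)
w=snap("wrist")
g=cv2.cvtColor(w["color"],cv2.COLOR_RGB2GRAY)
W={"jar":(242,223.5),"tall":(337,220),"short":(414.5,218.5)}
c=cv2.HoughCircles(cv2.medianBlur(g,3),cv2.HOUGH_GRADIENT_ALT,1,30,param1=150,param2=.6,minRadius=28,maxRadius=50); print(c[0][:,:3] if c is not None else None)
t=cv2.imread("pics/top0.png",0); c=cv2.HoughCircles(cv2.resize(t,None,fx=2,fy=2,interpolation=cv2.INTER_CUBIC),cv2.HOUGH_GRADIENT_ALT,1,30,param1=150,param2=.6,minRadius=28,maxRadius=50); print(c[0]/2)
T={"jar":(347,264),"tall":(390,269),"short":(429,272)}
p=snap("top")
for k,z in (("jar",.123),("tall",.085),("short",.063)):
    print(k,tri([ray(w,W[k]),ray(p,T[k])]),"wrist@z",onz(w,W[k],z),"top@z",onz(p,T[k],z))
# file walls in wrist view: top rails corners at z .08
for n,xy in (("near-left/back rail R",(507,177)),("near back-near corner",(491,275)),("front far(41)",(219,158))): print(n,onz(w,xy,.08),onz(w,xy,.041))
E
```

```text
[[334.     220.      42.747 ]
 [244.     221.      43.6022]
 [428.     105.      37.9843]
 [413.     219.      34.3181]
 [349.     100.      40.5147]]
[[302.     329.5     16.653 ]
 [345.     263.5     21.9893]
 [345.     263.5     17.3301]
 [615.     296.      21.7299]
 [254.     331.      16.3315]
 [392.5    214.      22.0908]
 [426.5    271.      20.0665]
 [433.5    218.      17.5614]
 [389.5    270.5     19.4974]
 [101.5    208.5     16.5771]
 [ 27.     177.      20.276 ]
 [392.5    214.      17.7733]
 [426.5    271.      15.2725]]
jar [ 0.4311 -0.1455  0.1196] wrist@z [ 0.4315 -0.1466  0.123 ] top@z [ 0.4309 -0.145   0.123 ]
tall [ 0.4277 -0.223   0.0886] wrist@z [ 0.4271 -0.2229  0.085 ] top@z [ 0.4281 -0.2238  0.085 ]
short [ 0.4256 -0.296   0.0689] wrist@z [ 0.4244 -0.2965  0.063 ] top@z [ 0.4264 -0.2981  0.063 ]
near-left/back rail R [ 0.4649 -0.3713  0.08  ] [ 0.4616 -0.3892  0.041 ]
near back-near corner [ 0.3746 -0.3665  0.08  ] [ 0.3612 -0.3839  0.041 ]
front far(41) [ 0.4804 -0.1203  0.08  ] [ 0.4787 -0.1102  0.041 ]
```

step_arm --commands '[[[1.5,-32,0,0,0,0,94],[1.5,-32,0,0,0,0.05,94],[0,0,40,0,0,0,94],[0,0,40,0,0,0,94],[0,0,30,0,0,0,94],[0,0,10,0,0,0,94],[0,0,0,0,0,0,94],[0,0,0,0,0,0,94]]]'

```text
time: 6.72
tool_pos: [0.4317, -0.1463, 0.3312]
ee_rot: [3.14, -0.003, -0.046]
wrist_force: [-0.7, 0.6, 1.5]
width: 0.0942
finger_force: 0.0
```

```bash
python3 w.py w2; python3 - <<'E'
from h import *
p=snap("top"); save(p,"pics/top2.png")
E
```

```text
[ 0.4317 -0.1463  0.3312] [ 3.1403 -0.0029 -0.0463] 6.725
[[-0.0005  0.9724  0.2331  0.0668]
 [ 1.      0.0003  0.0009  0.001 ]
 [ 0.0008  0.2331 -0.9724  0.0203]
 [ 0.      0.      0.      1.    ]] [396.2573   0.     323.2184]
bean_jar [([320.3, 233.2], 0.97, array([ 0.4301, -0.145 ]))]
tall_tin [([422.4, 230.3], 0.96, array([ 0.4287, -0.2237]))]
short_tin [([514.8, 233.1], 0.91, array([ 0.4231, -0.295 ]))]
sample_file []
scale [([168.6, 187.1], 0.6, array([ 0.4697, -0.0278]))]
pan [([153.4, 165.4], 0.73, array([ 0.4876, -0.026 ])), ([516.3, 231.8], 0.64, array([ 0.4253, -0.2936]))]
mat []
```

View pics/w2.png

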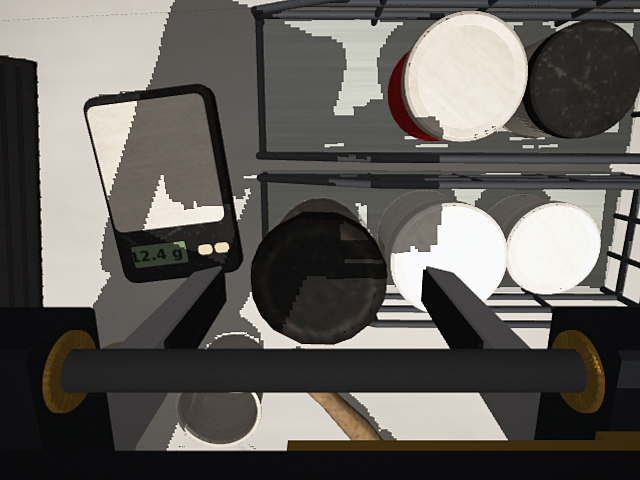

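The jar lid at (319,278) is centred between the fingers. I'll go down to TCP z 0.290, close, and lift slowly.

step_arm --commands '[[[0,0,20,0,0,0,94],[0,0,15,0,0,0,94],[0,0,6,0,0,0,94],[0,0,0,0,0,0,94],[0,0,0,0,0,0,50],[0,0,0,0,0,0,50],[0,0,0,0,0,0,50],[0,0,0,0,0,0,50],[0,0,0,0,0,0,50]]]'

```text
time: 8.3
tool_pos: [0.4314, -0.1459, 0.289]
ee_rot: [-3.141, -0.001, -0.046]
wrist_force: [0.1, 2.2, 2.6]
width: 0.0692
finger_force: 30.0
```

step_arm --commands '[[[0,0,-3,0,0,0,50],[0,0,-8,0,0,0,50],[0,0,-15,0,0,0,50],[0,0,-18,0,0,0,50],[0,0,-15,0,0,0,50],[0,0,-9,0,0,0,50],[0,0,-2,0,0,0,50],[0,0,0,0,0,0,50],[1,-3,0,0,0,0,50],[2,-7,0,0,0,0,50],[4,-13,0,0,0,0,50],[5,-17,0,0,0,0,50],[5,-17,0,0,0,0,50],[5,-17,0,0,0,0,50],[5,-17,0,0,0,0,50],[5,-17,0,0,0,0,50]]]'

```text
time: 10.3
tool_pos: [0.4684, -0.0381, 0.3584]
ee_rot: [-3.141, 0.0, -0.045]
wrist_force: [0.0, 0.4, -4.1]
width: 0.0692
finger_force: 30.0
```

step_arm --commands '[[[6,-18,0,0,0,0,50],[6,-18,0,0,0,0,50],[6,-18,0,0,0,0,50],[6,-18,0,0,0,0,50],[6,-18,0,0,0,0,50],[6,-18,0,0,0,0,50],[5,-18,0,0,0,0,50],[4,-14,0,0,0,0,50],[3,-10,0,0,0,0,50],[2,-6,0,0,0,0,50],[1,-3,0,0,0,0,50],[0,0,0,0,0,0,50],[0,0,0,0,0,0,50],[0,0,0,0,0,0,50]]]'

```text
time: 12.05
tool_pos: [0.5264, 0.1166, 0.3585]
ee_rot: [3.141, -0.0, -0.047]
wrist_force: [-0.3, -0.1, -4.5]
width: 0.0689
finger_force: 30.0
```

```bash
python3 w.py w3; python3 - <<'E'
from h import *
p=snap("top"); save(p,"pics/top3.png")
q=snap("scene"); save(q,"pics/scene3.png")
cv2.imwrite("pics/c3.png",np.hstack([cv2.imread("pics/w3.png"),cv2.imread("pics/scene3.png")])[::1])
a=cv2.imread("pics/c3.png"); cv2.imwrite("pics/c3.png",cv2.resize(a,(800,300),interpolation=cv2.INTER_AREA))
E
```

```text
[0.5264 0.1166 0.3585] [ 3.1414 -0.     -0.0467] 12.05
[[-0.0005  0.9724  0.2331  0.0668]
 [ 1.      0.0003  0.0009  0.001 ]
 [ 0.0008  0.2331 -0.9724  0.0203]
 [ 0.      0.      0.      1.    ]] [396.2573   0.     323.2184]
bean_jar [([320.5, 243.7], 0.93, array([0.5084, 0.119 ]))]
tall_tin []
short_tin []
sample_file []
scale [([485.6, 275.5], 0.84, array([ 0.4686, -0.0276]))]
pan [([491.4, 259.8], 0.58, array([ 0.489 , -0.0243]))]
mat []
```

View pics/c3.png

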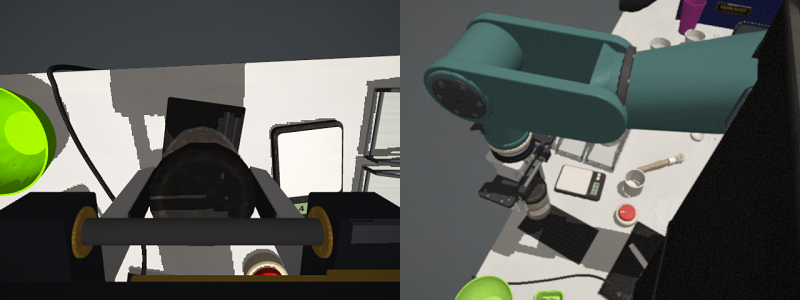

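The jar hangs upright over the far part of the mat. Now I'll lower it.

step_arm --commands '[[[0,0,5,0,0,0,50],[0,0,12,0,0,0,50],[0,0,18,0,0,0,50],[0,0,18,0,0,0,50],[0,0,12,0,0,0,50],[0,0,5,0,0,0,50],[0,0,2,0,0,0,50],[0,0,1.5,0,0,0,50],[0,0,1.5,0,0,0,50],[0,0,0,0,0,0,50],[0,0,0,0,0,0,50]]]'

```text
time: 13.92
tool_pos: [0.5265, 0.1169, 0.2837]
ee_rot: [3.142, -0.0, -0.046]
wrist_force: [-0.8, 1.2, -4.0]
width: 0.0689
finger_force: 30.0
```

step_arm --commands '[[[0,0,1,0,0,0,50],[0,0,0.7,0,0,0,50],[0,0,0,0,0,0,50],[0,0,0,0,0,0,50]]]'

```text
time: 14.42
tool_pos: [0.5266, 0.1169, 0.2821]
ee_rot: [-3.142, -0.001, -0.046]
wrist_force: [-0.7, 0.3, -2.1]
width: 0.0691
finger_force: 30.0
```

step_arm --commands '[[[0,0,0,0,0,0,94],[0,0,0,0,0,0,94],[0,0,0,0,0,0,94],[0,0,0,0,0,0,94],[0,0,-20,0,0,0,94],[0,0,-30,0,0,0,94],[0,0,-30,0,0,0,94],[0,0,-30,0,0,0,94],[0,0,0,0,0,0,94],[0,0,0,0,0,0,94]]]'

```text
time: 15.68
tool_pos: [0.5263, 0.1168, 0.3904]
ee_rot: [3.141, 0.002, -0.046]
wrist_force: [0.0, -0.0, -0.2]
width: 0.0939
finger_force: 0.0
```

step_arm --commands '[[[-8.3,34.4,0,0,0,0,94],[-8.3,34.4,0,0,0,0,94],[-8.3,34.4,0,0,0,0,94],[-8.3,34.4,0,0,0,0,94],[-8.3,34.4,0,0,0,0,94],[-8.3,34.4,0,0,0,0,94],[-8.3,34.4,0,0,0,0,94],[-8.3,34.4,0,0,0,0,94],[-8.3,34.4,0,0,0,0,94],[-8.3,34.4,0,0,0,0,94],[0,0,40,0,0,0,94],[0,0,20,0,0,0,94],[0,0,0,0,0,0,94],[0,0,0,0,0,0,94]]]'

```text
time: 17.42
tool_pos: [0.4277, -0.2229, 0.3317]
ee_rot: [-3.141, 0.0, -0.046]
wrist_force: [0.4, -1.1, 1.2]
width: 0.0939
finger_force: 0.0
```

```bash
python3 w.py w4; python3 - <<'E'
from h import *
np.set_printoptions(precision=4,suppress=True)
q=snap("scene"); t=snap("top"); save(q,"pics/scene4.png");save(t,"pics/top4.png")
for p in (q,t): 
  for n in ("bean_jar","mat"): print(n,[(r["xy"],r["confidence"],onz(p,r["xy"],.006)) for r in models.tip_of(p,n)[:2]])
a=np.hstack([cv2.imread("pics/w4.png"),cv2.imread("pics/scene4.png")]); cv2.imwrite("pics/c4.png",cv2.resize(a,(800,300),interpolation=cv2.INTER_AREA))
E
```

```text
[ 0.4277 -0.2229  0.3317] [-3.1415  0.0003 -0.046 ] 17.425
[[-0.0005  0.9724  0.2331  0.0668]
 [ 1.      0.0003  0.0009  0.001 ]
 [ 0.0008  0.2331 -0.9724  0.0203]
 [ 0.      0.      0.      1.    ]] [396.2573   0.     323.2184]
bean_jar [([325.2, 89.7], 0.73, array([ 0.5295, -0.2296]))]
tall_tin [([322.6, 231.0], 0.78, array([ 0.4267, -0.223 ])), ([329.1, 91.2], 0.4, array([ 0.5284, -0.2324]))]
short_tin [([418.7, 229.0], 0.83, array([ 0.4248, -0.2971]))]
sample_file []
scale [([74.8, 185.5], 0.79, array([ 0.4693, -0.0303]))]
pan [([51.5, 162.1], 0.86, array([ 0.4884, -0.0279]))]
mat []
bean_jar [([228.4, 353.4], 0.84, array([0.5266, 0.1205, 0.006 ]))]
mat [([252.3, 368.5], 0.56, array([0.4767, 0.1318, 0.006 ]))]
bean_jar [([212.8, 219.1], 0.72, array([0.5325, 0.1229, 0.006 ]))]
mat [([208.2, 245.1], 0.96, array([0.4791, 0.1292, 0.006 ]))]
```

View pics/c4.png

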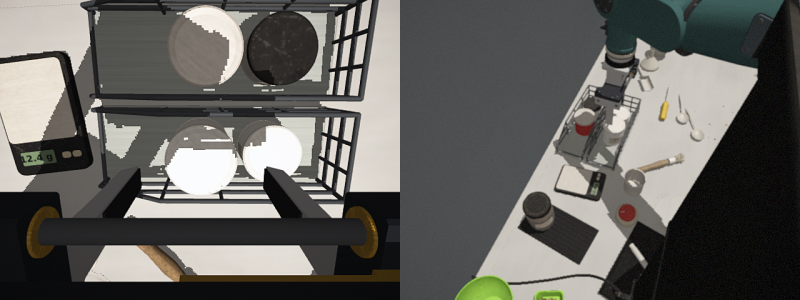

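The jar stands upright on the far part of the mat, and the tall tin is centred between the fingers. I'll go down to TCP z 0.267 and grip.

step_arm --commands '[[[0,0,25,0,0,0,94],[0,0,25,0,0,0,94],[0,0,10,0,0,0,94],[0,0,5,0,0,0,94],[0,0,0,0,0,0,94],[0,0,0,0,0,0,50],[0,0,0,0,0,0,50],[0,0,0,0,0,0,50],[0,0,0,0,0,0,50],[0,0,0,0,0,0,50]]]'

```text
time: 19.38
tool_pos: [0.4278, -0.2229, 0.2673]
ee_rot: [3.141, -0.001, -0.046]
wrist_force: [-0.1, 0.6, 3.5]
width: 0.0698
finger_force: 30.0
```

step_arm --commands '[[[0,0,-5,0,0,0,50],[0,0,-12,0,0,0,50],[0,0,-18,0,0,0,50],[0,0,-20,0,0,0,50],[0,0,-18,0,0,0,50],[0,0,-8,0,0,0,50],[0,0,-4,0,0,0,50],[0,0,0,0,0,0,50],[0,-6,0,0,0,0,50],[0,-14,0,0,0,0,50],[-1,-22,0,0,0,0,50],[-1,-25,0,0,0,0,50],[-1,-25,0,0,0,0,50],[-1,-25,0,0,0,0,50],[-1,-25,0,0,0,0,50]]]'

```text
time: 21.25
tool_pos: [0.4289, -0.0792, 0.3515]
ee_rot: [-3.141, 0.0, -0.046]
wrist_force: [-0.6, -0.2, -1.3]
width: 0.0696
finger_force: 30.0
```

step_arm --commands '[[[-1,-25,0,0,0,0,50],[-1,-25,0,0,0,0,50],[-1,-25,0,0,0,0,50],[-1,-25,0,0,0,0,50],[-1,-25,0,0,0,0,50],[-1,-25,0,0,0,0,50],[0,-22,0,0,0,0,50],[0,-20,0,0,0,0,50],[0,-13,0,0,0,0,50],[0,-7,0,0,0,0,50],[0,-3,0,0,0,0,50],[0,0,0,0,0,0,50],[0,0,20,0,0,0,50],[0,0,30,0,0,0,50],[0,0,20,0,0,0,50],[0,0,10,0,0,0,50],[0,0,5,0,0,0,50],[0,0,3,0,0,0,50],[0,0,0,0,0,0,50]]]'

```text
time: 23.62
tool_pos: [0.4334, 0.1342, 0.2643]
ee_rot: [-3.141, -0.001, -0.046]
wrist_force: [-0.0, 0.4, -1.5]
width: 0.0697
finger_force: 30.0
```

Expected contact is at about TCP z 0.2608, so I'll lower the last 4 mm gently.

step_arm --commands '[[[0,0,1.5,0,0,0,50],[0,0,1.5,0,0,0,50],[0,0,0.7,0,0,0,50],[0,0,0,0,0,0,50],[0,0,0,0,0,0,50]]]'

```text
time: 24.25
tool_pos: [0.4332, 0.1342, 0.2603]
ee_rot: [3.142, -0.0, -0.046]
wrist_force: [-1.0, -0.4, 1.6]
width: 0.07
finger_force: 30.0
```

step_arm --commands '[[[0,0,0,0,0,0,94],[0,0,0,0,0,0,94],[0,0,0,0,0,0,94],[0,0,0,0,0,0,94],[0,0,-20,0,0,0,94],[0,0,-30,0,0,0,94],[0,0,-20,0,0,0,94],[0,0,0,0,0,0,94],[0,0,0,0,0,0,94]]]'

```text
time: 25.38
tool_pos: [0.4329, 0.1342, 0.3291]
ee_rot: [3.141, 0.001, -0.046]
wrist_force: [-0.1, 1.3, -0.5]
width: 0.0942
finger_force: 0.0
```

step_arm --commands '[[[1,36,0,0,0,0,94],[1,36,0,0,0,0,94],[1,36,0,0,0,0,94],[1,36,0,0,0,0,94],[1,36,0,0,0,0,94],[1,36,0,0,0,0,94],[1,36,0,0,0,0,94],[1,36,0,0,0,0,94],[1,36,0,0,0,0,94],[1,36,0,0,0,0,94],[1,36,0,0,0,0,94],[1,35,0,0,0,0,94],[0,0,0,0,0,0,94],[0,0,0,0,0,0,94]]]'

```text
time: 27.12
tool_pos: [0.4251, -0.2963, 0.3288]
ee_rot: [-3.139, 0.002, -0.046]
wrist_force: [-0.3, 0.8, -0.1]
width: 0.0943
finger_force: 0.0
```

```bash
python3 w.py w5; python3 - <<'E'
from h import *
np.set_printoptions(precision=4,suppress=True)
q=snap("scene"); t=snap("top"); save(q,"pics/scene5.png")
for p in (q,t): 
  for n in ("bean_jar","tall_tin","pan"): print(n,[(r["xy"],round(r["confidence"],2),onz(p,r["xy"],.018 if n=="pan" else .006)) for r in models.tip_of(p,n)[:2]])
a=np.hstack([cv2.imread("pics/w5.png"),cv2.imread("pics/scene5.png")]); cv2.imwrite("pics/c5.png",cv2.resize(a,(800,300),interpolation=cv2.INTER_AREA))
E
```

```text
[ 0.4251 -0.2963  0.3288] [-3.1395  0.0018 -0.0462] 27.125
[[-0.0005  0.9724  0.2331  0.0668]
 [ 1.      0.0003  0.0009  0.001 ]
 [ 0.0008  0.2331 -0.9724  0.0203]
 [ 0.      0.      0.      1.    ]] [396.2573   0.     323.2184]
bean_jar []
tall_tin []
short_tin [([321.8, 230.3], 0.63, array([ 0.4248, -0.2952]))]
sample_file [([248.1, 228.7], 0.84, array([ 0.4286, -0.239 ]))]
scale []
pan [([223.5, 88.0], 0.3, array([ 0.5299, -0.2321]))]
mat []
bean_jar [([229.7, 351.4], 0.79, array([0.526 , 0.1165, 0.006 ])), ([300.0, 210.6], 0.53, array([ 0.5192, -0.2239,  0.006 ]))]
tall_tin [([276.7, 377.4], 0.85, array([0.4319, 0.1327, 0.006 ])), ([300.6, 205.5], 0.33, array([ 0.5229, -0.2381,  0.006 ]))]
pan [([278.2, 287.6], 0.87, array([ 0.49  , -0.0235,  0.018 ]))]
bean_jar []
tall_tin [([205.5, 268.5], 0.7, array([0.4319, 0.1318, 0.006 ])), ([388.3, 221.6], 0.23, array([ 0.5328, -0.2303,  0.006 ]))]
pan [([285.7, 239.8], 0.92, array([ 0.4903, -0.0271,  0.018 ])), ([212.6, 243.6], 0.71, array([0.4803, 0.1174, 0.018 ]))]
```

View pics/c5.png

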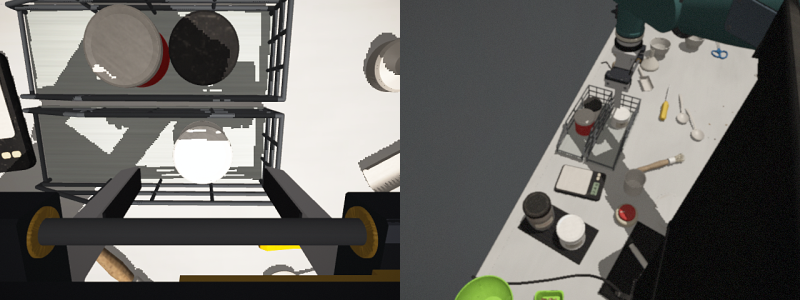

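Jar and tall tin both stand on the mat, and the short tin is centred between the fingers. I'll go down to TCP z 0.225 and grip.

step_arm --commands '[[[0,0,30,0,0,0,94],[0,0,30,0,0,0,94],[0,0,25,0,0,0,94],[0,0,14,0,0,0,94],[0,0,5,0,0,0,94],[0,0,0,0,0,0,94],[0,0,0,0,0,0,45],[0,0,0,0,0,0,45],[0,0,0,0,0,0,45],[0,0,0,0,0,0,45],[0,0,0,0,0,0,45],[0,0,0,0,0,0,45]]]'

```text
time: 29.42
tool_pos: [0.4253, -0.2969, 0.2264]
ee_rot: [3.141, -0.0, -0.046]
wrist_force: [-0.2, 0.3, 1.4]
width: 0.0621
finger_force: 30.0
```

step_arm --commands '[[[0,0,-5,0,0,0,45],[0,0,-15,0,0,0,45],[0,0,-22,0,0,0,45],[0,0,-24,0,0,0,45],[0,0,-18,0,0,0,45],[0,0,-8,0,0,0,45],[0,0,-3,0,0,0,45],[0,0,0,0,0,0,45]]]'

```text
time: 30.42
tool_pos: [0.4251, -0.2968, 0.3204]
ee_rot: [-3.141, 0.001, -0.046]
wrist_force: [-0.2, 0.3, -2.1]
width: 0.0615
finger_force: 30.0
```

step_arm --commands '[[[1,-6,0,0,0,0,45],[2.6,-14,0,0,0,0,45],[4.1,-22,0,0,0,0,45],[4.7,-25,0,0,0,0,45],[4.7,-25,0,0,0,0,45],[4.7,-25,0,0,0,0,45],[4.7,-25,0,0,0,0,45],[4.7,-25,0,0,0,0,45],[4.7,-25,0,0,0,0,45],[4.7,-25,0,0,0,0,45],[4.5,-24,0,0,0,0,45],[3.4,-18,0,0,0,0,45],[1.8,-10,0,0,0,0,45],[0.7,-4,0,0,0,0,45],[0,0,0,0,0,0,45],[0,0,0,0,0,0,45]]]'

```text
time: 32.42
tool_pos: [0.4887, -0.027, 0.3211]
ee_rot: [3.141, 0.0, -0.047]
wrist_force: [-0.3, 1.0, -2.0]
width: 0.0615
finger_force: 30.0
```

```bash
python3 w.py w6; python3 - <<'E'
from h import *
np.set_printoptions(precision=4,suppress=True)
q=snap("scene"); t=snap("top")
for p in (q,t): print([(r["xy"],round(r["confidence"],2),onz(p,r["xy"],.018)) for r in models.tip_of(p,"pan")[:2]])
E
```

```text
[ 0.4887 -0.027   0.3211] [ 3.1412  0.0001 -0.0469] 32.425
[[-0.0005  0.9724  0.2331  0.0668]
 [ 1.      0.0003  0.0009  0.001 ]
 [ 0.0008  0.2331 -0.9724  0.0203]
 [ 0.      0.      0.      1.    ]] [396.2573   0.     323.2184]
bean_jar [([126.7, 189.5], 0.71, array([0.5277, 0.1133]))]
tall_tin [([127.9, 306.8], 0.58, array([0.4367, 0.1273]))]
short_tin [([322.4, 276.3], 0.65, array([ 0.4546, -0.0255]))]
sample_file [([583.8, 292.4], 0.75, array([ 0.432 , -0.2267]))]
scale []
pan []
mat [([128.4, 251.6], 0.72, array([0.4778, 0.1265]))]
[([278.2, 288.1], 0.74, array([ 0.4896, -0.0225,  0.018 ]))]
[([286.3, 242.2], 0.83, array([ 0.4855, -0.0284,  0.018 ]))]
```

View pics/w6.png

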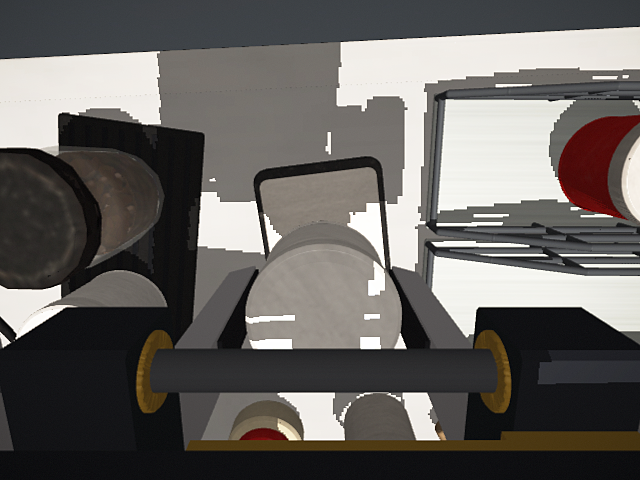

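The short tin hangs over the plate, whose far edge runs from about (255,175) to (381,160) and is centred on the tin. I'll lower it to the 18 mm plate, which puts the TCP at about z 0.231.

step_arm --commands '[[[0,0,10,0,0,0,45],[0,0,22,0,0,0,45],[0,0,24,0,0,0,45],[0,0,18,0,0,0,45],[0,0,8,0,0,0,45],[0,0,3,0,0,0,45],[0,0,2,0,0,0,45],[0,0,1.5,0,0,0,45],[0,0,0,0,0,0,45],[0,0,0,0,0,0,45]]]'

```text
time: 34.28
tool_pos: [0.4889, -0.0265, 0.2329]
ee_rot: [3.141, -0.001, -0.046]
wrist_force: [-0.6, 0.3, -1.6]
width: 0.0618
finger_force: 30.0
```

step_arm --commands '[[[0,0,1,0,0,0,45],[0,0,0.7,0,0,0,45],[0,0,0,0,0,0,45],[0,0,0,0,0,0,45]]]'

```text
time: 34.78
tool_pos: [0.4889, -0.0266, 0.2318]
ee_rot: [3.141, -0.001, -0.046]
wrist_force: [-2.7, -0.4, 5.8]
width: 0.0615
finger_force: 30.0
```

step_arm --commands '[[[0,0,0,0,0,0,94],[0,0,0,0,0,0,94],[0,0,0,0,0,0,94],[0,0,0,0,0,0,94],[0,0,-20,0,0,0,94],[0,0,-30,0,0,0,94],[0,0,-30,0,0,0,94],[0,0,-20,0,0,0,94],[0,0,-20,0,0,0,94],[0,0,0,0,0,0,94],[0,0,0,0,0,0,94]]]'

```text
time: 36.15
tool_pos: [0.4886, -0.0265, 0.3499]
ee_rot: [-3.141, 0.001, -0.046]
wrist_force: [-0.4, 0.0, -0.1]
width: 0.0938
finger_force: 0.0
```

```bash
python3 w.py w7
```

```text
[ 0.4886 -0.0265  0.3499] [-3.1415  0.0013 -0.0462] 36.15
[[-0.0005  0.9724  0.2331  0.0668]
 [ 1.      0.0003  0.0009  0.001 ]
 [ 0.0008  0.2331 -0.9724  0.0203]
 [ 0.      0.      0.      1.    ]] [396.2573   0.     323.2184]
bean_jar [([144.4, 185.8], 0.68, array([0.5266, 0.1139])), ([562.8, 280.9], 0.29, array([ 0.4305, -0.2269]))]
tall_tin [([144.3, 293.9], 0.87, array([0.4352, 0.128 ]))]
short_tin []
sample_file [([564.6, 281.9], 0.72, array([ 0.4295, -0.2285]))]
scale []
pan [([140.5, 294.0], 0.51, array([0.4372, 0.1287]))]
mat [([144.3, 240.7], 0.88, array([0.4787, 0.1271]))]
```

View pics/w7.png

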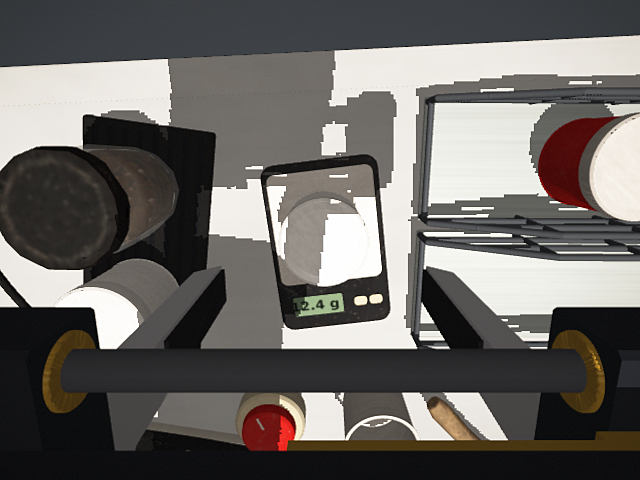

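The short tin is upright and let go on the plate. Its lid centre is at about (322,240) and the plate corners at about (268,180), (374,166), (383,280) and (281,293). Now I'll check the centring in numbers.

```bash
python3 - <<'E'
from h import *
np.set_printoptions(precision=4,suppress=True)
p=snap("wrist")
print("lid",onz(p,(322,240),.068))
P=[onz(p,x,.018)[:2] for x in ((268,180),(374,166),(383,280),(281,293))]; print("plate",np.mean(P,0),[np.linalg.norm(P[i]-P[i-1]) for i in range(4)])
S=[onz(p,x,.015)[:2] for x in ((262,171),(378,155),(389,316),(286,328))]; u=(S[0]+S[1]-S[2]-S[3]); u/=np.linalg.norm(u); print("scale pan",np.mean(S,0)+.018*u)
E
```

```text
lid [ 0.4896 -0.0265  0.068 ]
plate [ 0.4837 -0.0296] [np.float64(0.09468663668277733), np.float64(0.08344974710357489), np.float64(0.09419853687499635), np.float64(0.08597960552905803)]
scale pan [ 0.4885 -0.0299]
```

step_arm --commands '[[[-12.6,-31.6,0,0,0,0,94],[-12.6,-31.6,0,0,0,0,94],[-12.6,-31.6,0,0,0,0,94],[-12.6,-31.6,0,0,0,0,94],[-12.6,-31.6,0,0,0,0,94],[0,0,0,0,0,0,94],[0,0,0,0,0,0,94]]]'

```text
time: 37.48
tool_pos: [0.4333, 0.1339, 0.3509]
ee_rot: [3.141, -0.0, -0.046]
wrist_force: [0.1, -0.5, 0.3]
width: 0.094
finger_force: 0.0
```

```bash
python3 w.py w8
```

```text
[0.4333 0.1339 0.3509] [ 3.1409 -0.0004 -0.0461] 37.475
[[-0.0005  0.9724  0.2331  0.0668]
 [ 1.      0.0003  0.0009  0.001 ]
 [ 0.0008  0.2331 -0.9724  0.0203]
 [ 0.      0.      0.      1.    ]] [396.2573   0.     323.2184]
bean_jar [([335.8, 106.1], 0.92, array([0.5254, 0.119 ]))]
tall_tin [([324.3, 225.0], 0.86, array([0.4331, 0.1321]))]
short_tin [([528.3, 147.9], 0.67, array([ 0.4873, -0.0302]))]
sample_file []
scale []
pan []
mat [([329.2, 172.3], 0.58, array([0.4746, 0.1261]))]
```

View pics/w8.png

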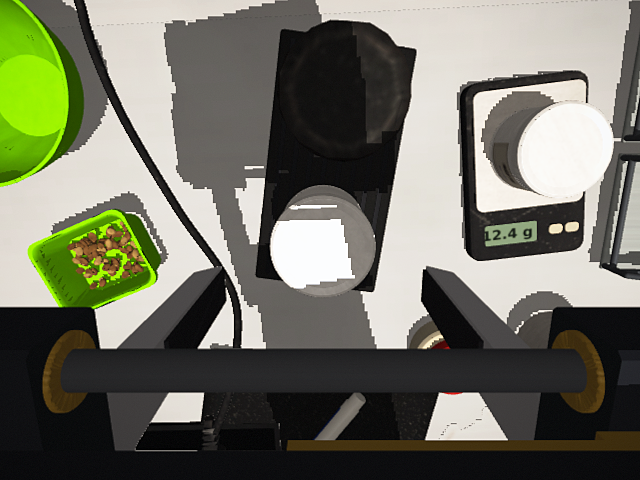

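The short tin is within about 5 mm of the plate centre. The tall tin is centred at (323,240) on the near part of the mat, so I'll pick it up.

step_arm --commands '[[[0,0,30,0,0,0,94],[0,0,30,0,0,0,94],[0,0,20,0,0,0,94],[0,0,10,0,0,0,94],[0,0,0,0,0,0,94],[0,0,0,0,0,0,50],[0,0,0,0,0,0,50],[0,0,0,0,0,0,50],[0,0,0,0,0,0,50],[0,0,0,0,0,0,50]]]'

```text
time: 39.12
tool_pos: [0.4334, 0.1342, 0.2616]
ee_rot: [-3.141, -0.001, -0.046]
wrist_force: [-0.3, 0.6, 3.5]
width: 0.0697
finger_force: 30.0
```

step_arm --commands '[[[0,0,-5,0,0,0,50],[0,0,-15,0,0,0,50],[0,0,-22,0,0,0,50],[0,0,-24,0,0,0,50],[0,0,-20,0,0,0,50],[0,0,-10,0,0,0,50],[0,0,-4,0,0,0,50],[0,0,0,0,0,0,50],[0,6,0,0,0,0,50],[0,14,0,0,0,0,50],[0,22,0,0,0,0,50],[1,25,0,0,0,0,50],[1,25,0,0,0,0,50],[1,25,0,0,0,0,50],[1,25,0,0,0,0,50]]]'

```text
time: 41.0
tool_pos: [0.4302, -0.0095, 0.3605]
ee_rot: [3.141, 0.001, -0.047]
wrist_force: [0.1, 0.4, -0.9]
width: 0.0697
finger_force: 30.0
```

step_arm --commands '[[[1,25,0,0,0,0,50],[1,25,0,0,0,0,50],[1,25,0,0,0,0,50],[1,25,0,0,0,0,50],[1,25,0,0,0,0,50],[1,25,0,0,0,0,50],[1,24,0,0,0,0,50],[0,20,0,0,0,0,50],[0,13,0,0,0,0,50],[0,6,0,0,0,0,50],[0,2,0,0,0,0,50],[0,0,0,0,0,0,50],[0,0,0,0,0,0,50]]]'

```text
time: 42.62
tool_pos: [0.4277, -0.2225, 0.3609]
ee_rot: [-3.142, -0.0, -0.045]
wrist_force: [-0.6, -0.4, -0.8]
width: 0.0698
finger_force: 30.0
```

```bash
python3 w.py w9
```

```text
[ 0.4277 -0.2225  0.3609] [-3.1415 -0.0001 -0.0454] 42.625
[[-0.0005  0.9724  0.2331  0.0668]
 [ 1.      0.0003  0.0009  0.001 ]
 [ 0.0008  0.2331 -0.9724  0.0203]
 [ 0.      0.      0.      1.    ]] [396.2573   0.     323.2184]
bean_jar []
tall_tin [([322.3, 255.1], 0.88, array([ 0.3989, -0.221 ]))]
short_tin [([75.1, 162.8], 0.89, array([ 0.4863, -0.0234])), ([325.4, 93.6], 0.56, array([ 0.5302, -0.2295]))]
sample_file []
scale [([94.6, 183.0], 0.83, array([ 0.4683, -0.0288]))]
pan []
mat []
```

View pics/w9.png

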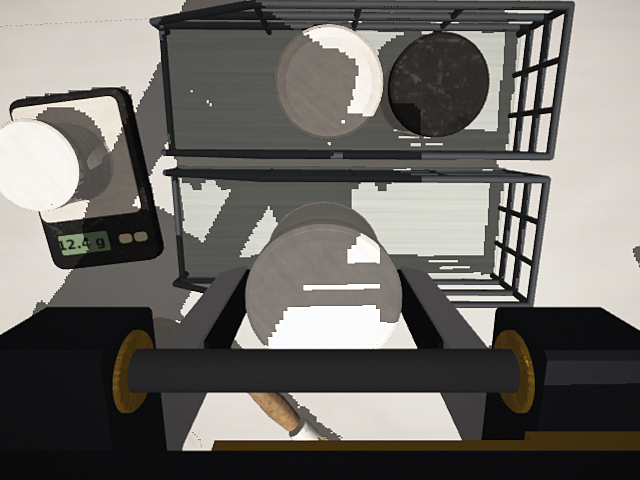

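The tall tin hangs over its middle place and is clear of the wires. I'll lower it.

step_arm --commands '[[[0,0,8,0,0,0,50],[0,0,18,0,0,0,50],[0,0,22,0,0,0,50],[0,0,20,0,0,0,50],[0,0,12,0,0,0,50],[0,0,6,0,0,0,50],[0,0,3,0,0,0,50],[0,0,1.5,0,0,0,50],[0,0,0,0,0,0,50],[0,0,0,0,0,0,50]]]'

```text
time: 44.28
tool_pos: [0.4278, -0.223, 0.2709]
ee_rot: [3.141, -0.001, -0.046]
wrist_force: [-0.5, -0.2, -1.6]
width: 0.0696
finger_force: 30.0
```

step_arm --commands '[[[0,0,1.2,0,0,0,50],[0,0,1,0,0,0,50],[0,0,0.5,0,0,0,50],[0,0,0,0,0,0,50],[0,0,0,0,0,0,50]]]'

```text
time: 44.9
tool_pos: [0.4276, -0.223, 0.2686]
ee_rot: [3.141, -0.0, -0.046]
wrist_force: [-2.7, 1.3, 5.2]
width: 0.0698
finger_force: 30.0
```

step_arm --commands '[[[0,0,0,0,0,0,94],[0,0,0,0,0,0,94],[0,0,0,0,0,0,94],[0,0,0,0,0,0,94],[0,0,-20,0,0,0,94],[0,0,-40,0,0,0,94],[0,0,-40,0,0,0,94],[0,0,0,0,0,0,94],[0,0,0,0,0,0,94]]]'

```text
time: 46.02
tool_pos: [0.4275, -0.2228, 0.3667]
ee_rot: [-3.141, 0.001, -0.046]
wrist_force: [0.4, -0.7, -1.5]
width: 0.094
finger_force: 0.0
```

```bash
python3 w.py w10 | grep -v "\[\["; python3 - <<'E'
from h import *
w=snap("wrist"); g=cv2.medianBlur(cv2.cvtColor(w["color"],cv2.COLOR_RGB2GRAY),3)
c=cv2.HoughCircles(g,cv2.HOUGH_GRADIENT_ALT,1,30,param1=150,param2=.6,minRadius=28,maxRadius=65)
for x in c[0]: print(x, onz(w,x[:2],.085))
E
```

```text
[ 0.4275 -0.2228  0.3667] [-3.141   0.0012 -0.0462] 46.025
 [ 1.      0.0003  0.0009  0.001 ]
 [ 0.0008  0.2331 -0.9724  0.0203]
 [ 0.      0.      0.      1.    ]] [396.2573   0.     323.2184]
bean_jar []
tall_tin [([324.2, 222.9], 0.87, array([ 0.4252, -0.224 ]))]
short_tin [([79.6, 159.0], 0.91, array([ 0.4885, -0.0244]))]
sample_file []
scale [([97.8, 182.4], 0.92, array([ 0.4677, -0.0285]))]
pan []
mat []
[437.       85.       49.32237] [ 0.52444134 -0.29880622  0.085     ]
[323.      244.       49.96875] [ 0.42561583 -0.22319689  0.085     ]
[329.       80.       52.67113] [ 0.5305109  -0.23184171  0.085     ]
[ 38.       169.        46.836163] [ 0.48484141 -0.03957157  0.085     ]
[329.       80.       42.83277] [ 0.5305109  -0.23184171  0.085     ]
```

step_arm --commands '[[[8.3,-34.4,0,0,0,0,94],[8.3,-34.4,0,0,0,0,94],[8.3,-34.4,0,0,0,0,94],[8.3,-34.4,0,0,0,0,94],[8.3,-34.4,0,0,0,0,94],[8.3,-34.4,0,0,0,0,94],[8.3,-34.4,0,0,0,0,94],[8.3,-34.4,0,0,0,0,94],[8.3,-34.4,0,0,0,0,94],[8.3,-34.4,0,0,0,0,94],[0,0,0,0,0,0,94],[0,0,0,0,0,0,94]]]'

```text
time: 47.98
tool_pos: [0.5264, 0.1166, 0.3675]
ee_rot: [3.141, 0.0, -0.046]
wrist_force: [-0.5, -0.8, 0.3]
width: 0.0945
finger_force: 0.0
```

```bash
python3 w.py w11 | grep -v "\[\["
```

```text
[0.5264 0.1166 0.3675] [ 3.1408  0.0005 -0.0461] 47.975
 [ 1.      0.0003  0.0009  0.001 ]
 [ 0.0008  0.2331 -0.9724  0.0203]
 [ 0.      0.      0.      1.    ]] [396.2573   0.     323.2184]
bean_jar [([319.8, 222.0], 0.67, array([0.5251, 0.1186]))]
tall_tin []
short_tin [([489.9, 257.9], 0.92, array([ 0.486 , -0.0291]))]
sample_file [([321.9, 219.5], 0.71, array([0.5272, 0.1167]))]
scale []
pan []
mat []
```

View pics/w11.png

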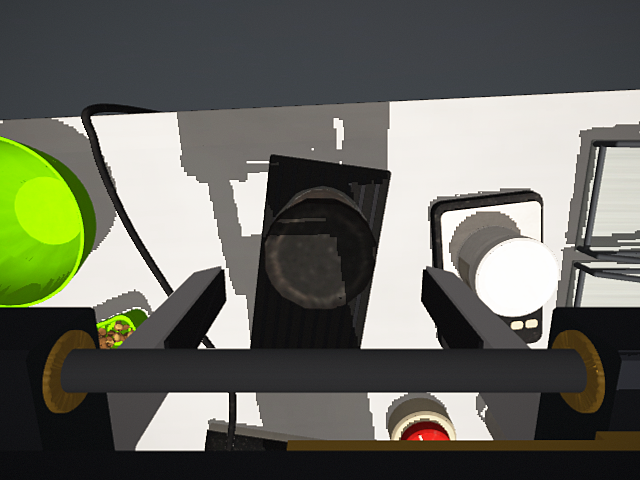

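The tall tin is back at (0.427,-0.223). The jar is upright and centred at (320,250). I'll grip it at the same height as before.

step_arm --commands '[[[0,0,30,0,0,0,94],[0,0,30,0,0,0,94],[0,0,17,0,0,0,94],[0,0,8,0,0,0,94],[0,0,0,0,0,0,94],[0,0,0,0,0,0,50],[0,0,0,0,0,0,50],[0,0,0,0,0,0,50],[0,0,0,0,0,0,50],[0,0,0,0,0,0,50]]]'

```text
time: 49.62
tool_pos: [0.5267, 0.1171, 0.2835]
ee_rot: [-3.141, -0.002, -0.046]
wrist_force: [1.2, 1.4, 2.6]
width: 0.069
finger_force: 30.0
```

step_arm --commands '[[[0,0,-3,0,0,0,50],[0,0,-8,0,0,0,50],[0,0,-15,0,0,0,50],[0,0,-18,0,0,0,50],[0,0,-18,0,0,0,50],[0,0,-15,0,0,0,50],[0,0,-9,0,0,0,50],[0,0,-4,0,0,0,50],[0,0,0,0,0,0,50],[-1,3,0,0,0,0,50],[-2,7,0,0,0,0,50],[-4,13,0,0,0,0,50],[-5.3,17,0,0,0,0,50],[-5.3,17,0,0,0,0,50],[-5.3,17,0,0,0,0,50]]]'

```text
time: 51.5
tool_pos: [0.4996, 0.0426, 0.3728]
ee_rot: [3.141, -0.0, -0.047]
wrist_force: [0.9, 0.7, -4.0]
width: 0.069
finger_force: 30.0
```

step_arm --commands '[[[-5.3,17,0,0,0,0,50],[-5.3,17,0,0,0,0,50],[-5.3,17,0,0,0,0,50],[-5.3,17,0,0,0,0,50],[-5.3,17,0,0,0,0,50],[-5.3,17,0,0,0,0,50],[-5.3,17,0,0,0,0,50],[-5.3,17,0,0,0,0,50],[-5.3,17,0,0,0,0,50],[-5.3,17,0,0,0,0,50],[-4,13,0,0,0,0,50],[-2,7,0,0,0,0,50],[-1,3,0,0,0,0,50],[0,0,0,0,0,0,50],[0,0,0,0,0,0,50],[0,0,0,0,0,0,50]]]'

```text
time: 53.5
tool_pos: [0.4314, -0.1457, 0.3727]
ee_rot: [-3.142, -0.0, -0.045]
wrist_force: [-1.1, 0.1, -4.8]
width: 0.0692
finger_force: 30.0
```

```bash
python3 w.py w12 | grep -v "\[\["; python3 - <<'E'
from h import *
q=snap("scene"); save(q,"pics/scene12.png")
a=np.hstack([cv2.imread("pics/w12.png"),cv2.imread("pics/scene12.png")]); cv2.imwrite("pics/c12.png",cv2.resize(a,(800,300),interpolation=cv2.INTER_AREA))
E
```

```text
[ 0.4314 -0.1457  0.3727] [-3.1415 -0.     -0.0455] 53.5
 [ 1.      0.0003  0.0009  0.001 ]
 [ 0.0008  0.2331 -0.9724  0.0203]
 [ 0.      0.      0.      1.    ]] [396.2573   0.     323.2184]
bean_jar [([319.2, 244.3], 0.77, array([ 0.4093, -0.1417]))]
tall_tin [([413.3, 220.1], 0.65, array([ 0.4273, -0.2248]))]
short_tin [([176.8, 160.8], 0.9, array([ 0.4874, -0.0254]))]
sample_file []
scale [([189.0, 181.0], 0.86, array([ 0.469 , -0.0291]))]
pan [([176.0, 159.9], 0.46, array([ 0.4883, -0.0266]))]
mat [([12.2, 181.1], 0.93, array([0.4761, 0.1274]))]
```

View pics/c12.png

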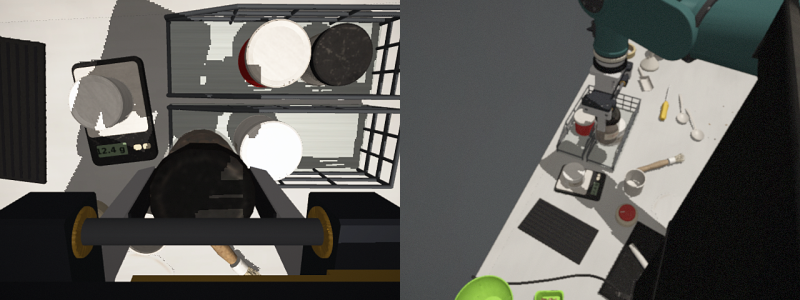

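The jar hangs upright over the front place, and the tall tin is in its place behind it. I'll lower the jar slowly while watching the force.

step_arm --commands '[[[0,0,5,0,0,0,50],[0,0,12,0,0,0,50],[0,0,15,0,0,0,50],[0,0,12,0,0,0,50],[0,0,6,0,0,0,50],[0,0,5,0,0,0,50],[0,0,5,0,0,0,50],[0,0,0,0,0,0,50]]]'

```text
time: 54.95
tool_pos: [0.4313, -0.146, 0.3124]
ee_rot: [-3.142, 0.0, -0.046]
wrist_force: [-0.1, -0.4, -4.2]
width: 0.0692
finger_force: 30.0
```

step_arm --commands '[[[0,0,5,0,0,0,50],[0,0,5,0,0,0,50],[0,0,5,0,0,0,50],[0,0,3,0,0,0,50],[0,0,2,0,0,0,50],[0,0,0,0,0,0,50],[0,0,0,0,0,0,50]]]'

```text
time: 55.82
tool_pos: [0.4314, -0.146, 0.2929]
ee_rot: [3.141, -0.0, -0.046]
wrist_force: [0.3, -0.7, -4.3]
width: 0.0693
finger_force: 30.0
```

step_arm --commands '[[[0,0,1.5,0,0,0,50],[0,0,1,0,0,0,50],[0,0,0.5,0,0,0,50],[0,0,0,0,0,0,50],[0,0,0,0,0,0,50]]]'

```text
time: 56.45
tool_pos: [0.4315, -0.146, 0.2905]
ee_rot: [3.141, -0.001, -0.046]
wrist_force: [-0.5, 0.8, 2.2]
width: 0.0692
finger_force: 30.0
```

Contact. I'll open, rise clear and check.

step_arm --commands '[[[0,0,0,0,0,0,94],[0,0,0,0,0,0,94],[0,0,0,0,0,0,94],[0,0,0,0,0,0,94],[0,0,-15,0,0,0,94],[0,0,-40,0,0,0,94],[0,0,-40,0,0,0,94],[0,0,-40,0,0,0,94],[0,0,-25,0,0,0,94],[0,0,0,0,0,0,94],[0,0,0,0,0,0,94]]]'

```text
time: 57.82
tool_pos: [0.4312, -0.146, 0.4489]
ee_rot: [-3.141, 0.001, -0.046]
wrist_force: [-0.0, -0.3, -0.5]
width: 0.0945
finger_force: 0.0
```

```bash
python3 w.py w13 | grep -v "\[\["; python3 - <<'E'
from h import *
w=snap("wrist"); g=cv2.medianBlur(cv2.cvtColor(w["color"],cv2.COLOR_RGB2GRAY),3)
c=cv2.HoughCircles(g,cv2.HOUGH_GRADIENT_ALT,1,30,param1=150,param2=.6,minRadius=25,maxRadius=65)
for x in c[0]: print(x, [np.round(onz(w,x[:2],z),4)[:2] for z in (.123,.085,.068)])
E
```

```text
[ 0.4312 -0.146   0.4489] [-3.1412  0.0011 -0.0462] 57.825
 [ 1.      0.0003  0.0009  0.001 ]
 [ 0.0008  0.2331 -0.9724  0.0203]
 [ 0.      0.      0.      1.    ]] [396.2573   0.     323.2184]
bean_jar [([324.7, 206.3], 0.96, array([ 0.4299, -0.1479])), ([203.1, 157.2], 0.46, array([ 0.4867, -0.0251]))]
tall_tin [([396.8, 207.8], 0.87, array([ 0.4247, -0.2242]))]
short_tin [([202.4, 157.3], 0.65, array([ 0.4867, -0.0244])), ([399.7, 104.6], 0.59, array([ 0.5289, -0.2274]))]
sample_file []
scale [([213.8, 175.7], 0.67, array([ 0.4664, -0.0304]))]
pan []
mat [([66.2, 172.8], 0.62, array([0.4769, 0.1274]))]
[491.       203.        58.123333] [array([ 0.4446, -0.2778]), array([ 0.438 , -0.2937]), array([ 0.435 , -0.3008])]
[318.       225.        41.270847] [array([ 0.4334, -0.1426]), array([ 0.4254, -0.1416]), array([ 0.4218, -0.1412])]
[497.        99.        39.085392] [array([ 0.5215, -0.2782]), array([ 0.5244, -0.2942]), array([ 0.5257, -0.3013])]
[417.        99.        59.732624] [array([ 0.5242, -0.2197]), array([ 0.5275, -0.2284]), array([ 0.529 , -0.2322])]
[417.        99.   
[... 204 characters left out ...]
223 ])]
[417.        99.        42.068977] [array([ 0.5242, -0.2197]), array([ 0.5275, -0.2284]), array([ 0.529 , -0.2322])]
[406.       224.        48.713985] [array([ 0.431 , -0.2119]), array([ 0.4227, -0.2195]), array([ 0.4189, -0.223 ])]
[318.      225.       30.71403] [array([ 0.4334, -0.1426]), array([ 0.4254, -0.1416]), array([ 0.4218, -0.1412])]
[188.       158.        34.537308] [array([ 0.4898, -0.0467]), array([ 0.4888, -0.0338]), array([ 0.4884, -0.0281])]
[188.      158.       45.15085] [array([ 0.4898, -0.0467]), array([ 0.4888, -0.0338]), array([ 0.4884, -0.0281])]
[248.      333.       29.49648] [array([ 0.3431, -0.0789]), array([ 0.3239, -0.0701]), array([ 0.3153, -0.0661])]
```

View pics/w13.png

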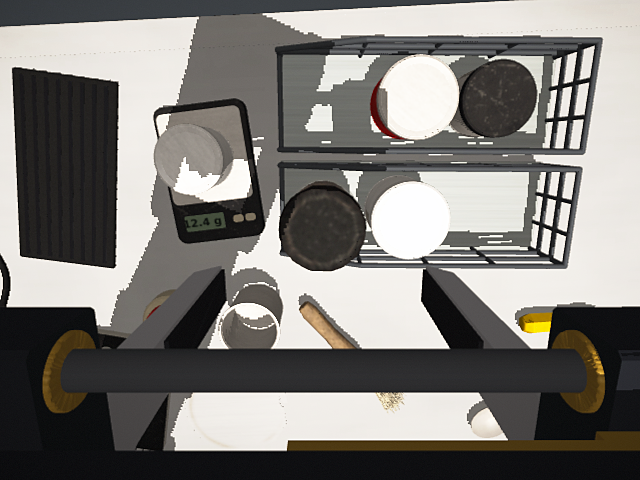

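The jar (322,227) and tall tin (411,220) stand upright in their places. The short tin (189,158) is on the plate, the other file is untouched and the gripper is clear. I'll hand the job in.

```bash
python3 -c "
from bench import robot
print(robot.close_job())"
```

```text
the job is handed in; nothing more can be done
None
```

The job is handed in, though no verdict came back: the short tin stands within about 5 mm of the plate's centre, the tall tin and the jar are back upright in their places, and the other file's tins were not touched.

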